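# Line up the cook's things by height

### The job

Line up the pepper mill, the spice jar, the salt shaker and the kitchen timer in order of height on the cork coasters of the wooden board, each standing in the middle of its own coaster: the tallest on the coaster nearest the orange canister, then down in height to the shortest on the coaster nearest the drinking glass. Leave the canister and the glass where they stand, and do not tip over any of these things.

Things in the scene. Friction and masses are not known exactly. Their poses are not given: they have to be found in the camera images.
- pepper_mill: Dark brown turned wooden pepper mill, 170 mm tall, round, 58 mm across at its widest (base). Tallest of the four things. Its waist is slimmer; its rounded head, a good place to grip, is 49 mm across and lies 123 to 159 mm above the underside, with a small metal nut on top. Its origin is the centre of its underside, its z axis points up. Weight about 0.2 kg.
- spice_jar: Clear round spice jar with a red cap, 106 mm tall, 42 mm across the body, 45 mm across the cap (the top 21 mm). Its origin is the centre of its underside, its z axis points up.
- salt_shaker: Small clear salt shaker with a grey domed top, 90 mm tall, round, 44 mm across the body, 34 mm across the top above 74 mm. Its origin is the centre of its underside, its z axis points up.
- timer: Round kitchen timer, white base and red cap, 47 mm tall, 63 mm across. Shortest of the four things. The cap does not turn. Its origin is the centre of its underside, its z axis points up.
- canister: Orange storage canister with a wooden lid and knob, 102 mm across, 140 mm tall, loose, standing just beyond one end of the board (either end), about 125 mm from the middle of the last coaster along the row and 30 mm nearer the robot. Its origin is the centre of its underside, its z axis points up.
- glass: Clear drinking glass, 84 mm across, 89 mm tall, loose, standing just beyond the other end of the board. Its origin is the centre of its underside, its z axis points up.
- coaster_a: One of four identical round cork coasters, 84 mm across and 5 mm thick, fixed in a row about 100 mm apart (each up to 6 mm off) on a dark wooden board (430 x 105 mm, 12 mm high). Origin: centre of its underside, 12 mm above the worktop; its top is 5 mm above its origin. z points up, y runs along the row. The letter does not tell its place in the row.
- coaster_b: One of four identical round cork coasters, 84 mm across and 5 mm thick, fixed in a row about 100 mm apart (each up to 6 mm off) on a dark wooden board (430 x 105 mm, 12 mm high). Origin: centre of its underside, 12 mm above the worktop; its top is 5 mm above its origin. z points up, y runs along the row. The letter does not tell its place in the row.
- coaster_c: One of four identical round cork coasters, 84 mm across and 5 mm thick, fixed in a row about 100 mm apart (each up to 6 mm off) on a dark wooden board (430 x 105 mm, 12 mm high). Origin: centre of its underside, 12 mm above the worktop; its top is 5 mm above its origin. z points up, y runs along the row. The letter does not tell its place in the row.
- coaster_d: One of four identical round cork coasters, 84 mm across and 5 mm thick, fixed in a row about 100 mm apart (each up to 6 mm off) on a dark wooden board (430 x 105 mm, 12 mm high). Origin: centre of its underside, 12 mm above the worktop; its top is 5 mm above its origin. z points up, y runs along the row. The letter does not tell its place in the row.
There are look-alikes about, which are no part of the job. Leave any green look-alike of the pepper_mill alone. What is shaped like the canister but black is not meant.

How it is judged:
At the end, for the whole second after the job is handed in: Each of the four things stands upright (within 0.15 rad) at rest and released on a coaster, its centre within 14 mm of the coaster's; counted from the canister the order is pepper mill, spice jar, salt shaker, timer; canister and glass stand within 20 mm of where they were ((horizontal distance between pepper_mill and coaster_a below 0.014 m or horizontal distance between pepper_mill and coaster_b below 0.014 m or horizontal distance between pepper_mill and coaster_c below 0.014 m or horizontal distance between pepper_mill and coaster_d below 0.014 m) and horizontal distance between pepper_mill and canister between 0.08 and 0.178 m and height (world z) of pepper_mill between 0.012 and 0.023 m and angle between each of pepper_mill, spice_jar, salt_shaker, timer, canister, glass's own z axis and vertical below 0.15 rad and linear speed of each of pepper_mill, spice_jar, salt_shaker, timer below 0.02 m/s and (horizontal distance between spice_jar and coaster_a below 0.014 m or horizontal distance between spice_jar and coaster_b below 0.014 m or horizontal distance between spice_jar and coaster_c below 0.014 m or horizontal distance between spice_jar and coaster_d below 0.014 m) and horizontal distance between spice_jar and canister between 0.178 and 0.276 m and height (world z) of spice_jar between 0.012 and 0.023 m and (horizontal distance between salt_shaker and coaster_a below 0.014 m or horizontal distance between salt_shaker and coaster_b below 0.014 m or horizontal distance between salt_shaker and coaster_c below 0.014 m or horizontal distance between salt_shaker and coaster_d below 0.014 m) and horizontal distance between salt_shaker and canister between 0.276 and 0.376 m and height (world z) of salt_shaker between 0.012 and 0.023 m and (horizontal distance between timer and coaster_a below 0.014 m or horizontal distance between timer and coaster_b below 0.014 m or horizontal distance between timer and coaster_c below 0.014 m or horizontal distance between timer and coaster_d below 0.014 m) and horizontal distance between timer and canister between 0.376 and 0.48 m and height (world z) of timer between 0.012 and 0.023 m and distance of each of canister, glass from where it was at the start of the episode below 0.02 m); the robot touches nothing.
It fails at once if one of the four things, the canister or the glass is tipped over (angle between any of pepper_mill, spice_jar, salt_shaker, timer, canister, glass's own z axis and vertical above 0.7 rad).
It fails at once if the canister or the glass is shifted by more than 20 mm (distance of any of canister, glass from where it was at the start of the episode above 0.02 m).
It also fails if it takes over 99 s, if anything falls off the work surface, if the arm or the gripper's body presses on something with over 40 N, if the wrist force passes 120 N, or if a joint passes its speed limit or range.

### The arm

A 6-joint arm with a two-finger parallel gripper is mounted at the origin on the work surface; the furniture and walls round the work are solid. World frame = base frame: x ahead of the robot, y to its left, z up, the work surface at z = 0. Lengths are in m, angles in rad, forces in N, time in s.
With the tool pointing down it reaches from about 0.375 to 0.9 m from the base axis. Payload 3.1 kg.
Tool frame: the origin (TCP) lies between the finger pads; the fingertips stand 8 mm ahead of it and the grasp point (between the pads) lies 11 mm behind it; z points along the fingers, y is the line along which they close (so a half turn about z gives the same grasp; the last joint's range is limited). The gripper opens to 85 mm and grips with 20 to 120 N. Pads are 22 mm wide; open, the fingers measure 114 mm over their backs; the gripper's body (76 mm by 85 mm) begins 54 mm behind the grasp point. The pads swing forward as they close: fully open they stand 13 mm farther back than shut.
Start: joints at [-1.294, 0.527, 1.433, -0, 1.181, -0.178], TCP at [0.275, -0.561, 0.239] pointing down, gripper open.
Joint ranges: [-3.08, 3.08], [-0.75, 2.2], [0.22, 2.44], [-1.43, 4.57], [0, 2.65], [-2.85, 2.85]. Speed limits (rad/s): [2.79, 2.79, 3.14, 3.14, 3.14, 3.14].

### API

Orientations are given as a unit quaternion [x, y, z, w].
In Python, from station import readout, cams, sign_off gives the robot as it stands.
- The arm moves only by the tool send_rows, never from a script. Its argument "commands" is text: rows parted by semicolons, each of 5 numbers parted by spaces: the finger opening in mm, from 0 to 85.4, then the shift along the tool's x, y, z each as a share of 0.02 m, from -1 to 1, then the turn about the tool's z as a share of 4 degrees, from -1 to 1. In form: grip dx dy dz spin; .... A call has 1 to 20 rows; each row shifts and turns the commanded pose from where the row before left it, along the tool's axes as they then stand; what a row does not reach is not made up. A row lasts 1/12 s, in which the tool goes at most 41.7 mm and 7.16 degrees, less where a joint would pass 70% of its speed; a pose out of reach is approached as far as the arm can. A call with a number of a shift or a turn outside -1 to 1 is refused whole. A call with a gripper value outside its range is refused whole. The fingers move at their own pace and stop on an object; "grip_force" is the grip in N (left out, the last holds). Time passes only in rows, so rows that do not move let the fingers close. It gives the time, the measured TCP pose, the force, the opening and the grip force at its end, in the units of the state.
- readout.sense(): the state, without advancing time (a new reading comes with each control period).
- cams.snapshot(name): name is "side" or "top"; returns a dict with "pixels" (384x512x3 uint8, red, green, blue), "intrinsics" (3x3 intrinsics, pixels), "dist" ([k1, k2, p1, p2, k3] as OpenCV has them; the pictures are not rectified), "eye" and "rotation" of the camera in the world. Camera axes: x right, y down, z forward; pixel columns grow to the right and rows downward; lengths in m; the calibration is good to about 2 mm. A picture is of the moment at which its call begins. There is no depth.
- sign_off(): hands the job in; it is judged then, once.
The state is a dict: "t": time; "q": joint angles; "qd": joint speeds; "tau": joint torques, N m; "tcp_pos": TCP position; "tool_rot": TCP orientation; "force": force on the tool from outside, world axes, zero at the start; "ft_torque": the same for the moment, N m; "finger_gap": opening from 0.0 (shut) to 1.0 (fully open); "gripper_force": force on a finger pad.
Only numpy, scipy, OpenCV 4.12 (cv2) and the standard library are available. Lean on these libraries where they do the work, as an engineer would, in place of code of your own. Each camera call takes 0.05 s, during which the arm holds its last target. There are 200 camera calls.

## Working session

There is one attempt and no reset: what is moved stays moved. The work goes in short steps, Python scripts to look and compute and a tool call to move; the robot and the scene stay as the last step left them, time stands still between calls to the robot, and variables do not carry over. Pictures are saved under pics/ and viewed, at most 14 in all, crops included, and the job is handed in when it is done.

Besides the shell and the picture viewer there is one more tool, called after "Call:" as name(argument=value, ...), one argument or row to a line, values as JSON. send_rows: Moves the arm, as the interface text tells. Its arguments: {"type":"object","properties":{"commands":{"type":"string"},"grip_force":{"type":"number"}},"required":["commands"]}

```bash
mkdir -p pics; ls; cat > h.py <<'E'
import numpy as np, cv2, pickle
from station import readout, cams, sign_off
def snap(name,fn):
    s=cams.snapshot(name); cv2.imwrite(f'pics/{fn}.png',s['pixels'][:,:,::-1]); pickle.dump(s,open(f'pics/{fn}.pkl','wb')); return s
def ray(s,uv):
    p=cv2.undistortPoints(np.array([[uv]],float),np.array(s['intrinsics']),np.array(s['dist']))[0,0]
    d=np.array(s['rotation'])@[p[0],p[1],1]; return np.array(s['eye']),d
def onz(s,uv,z):
    e,d=ray(s,uv); return e+d*(z-e[2])/d[2]
def proj(s,P):
    R=np.array(s['rotation']); c=(np.atleast_2d(P)-s['eye'])@R
    return cv2.projectPoints(c,np.zeros(3),np.zeros(3),np.array(s['intrinsics']),np.array(s['dist']))[0][:,0]
E
python3 - <<'E'
from h import *
for n in('top','side'):
    s=snap(n,n+'0'); print(n,s['eye'],np.round(s['rotation'],3).tolist(),s['intrinsics'][0][0],s['dist'])
print(readout.sense())
E
```

```text
pics
top [ 0.39464442 -0.09410947  1.13995779] [-0.697, 0.716, -0.024, 0.037] 406.1198193583376 [-0.11502791  0.          0.          0.          0.        ]
side [0.07269682 0.61666714 0.71878921] [-0.229, 0.873, -0.414, 0.119] 354.68211765338054 [-0.09477534  0.          0.          0.          0.        ]
{'t': 0.1, 'q': array([-1.29352288e+00,  5.28396472e-01,  1.43378041e+00,  3.57092780e-05,
        1.18140574e+00, -1.78561234e-01]), 'qd': array([ 0.00049891, -0.00141485, -0.00246669, -0.00106839, -0.00196913,
       -0.00062662]), 'tau': array([-4.45777114e-04, -4.43304777e+01, -1.78585607e+01, -3.27551570e-04,
        3.85276624e-03, -1.11195132e-05]), 'tcp_pos': array([ 0.27495764, -0.56056629,  0.23841518]), 'tool_rot': array([ 9.74140135e-01,  2.25942485e-01, -3.25973779e-05, -9.94586305e-04]), 'force': array([ 0.059431  , -0.333003  , -0.35691835]), 'ft_torque': array([ 0.0564866 ,  0.03336101, -0.01393008]), 'gripper_force': 0.0, 'finger_gap': 1.001672904533958}
```

Rotation is a quaternion; I'll fix the helper.

```bash
sed -i '1a from scipy.spatial.transform import Rotation as Ro' h.py; sed -i "s/np.array(s\['rotation'\])/Ro.from_quat(s['rotation']).as_matrix()/" h.py; cd pics; python3 -c "
import cv2
for n in('top','side'): cv2.imwrite(n+'0b.png',cv2.resize(cv2.imread(n+'0.png'),(800,600)))"
```

```text
(no output)
```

View pics/top0b.png

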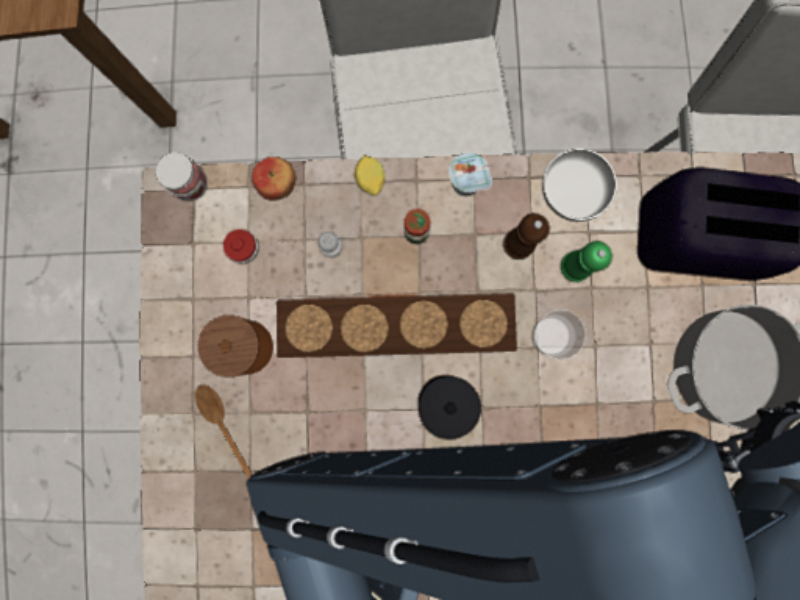

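View pics/side0b.png

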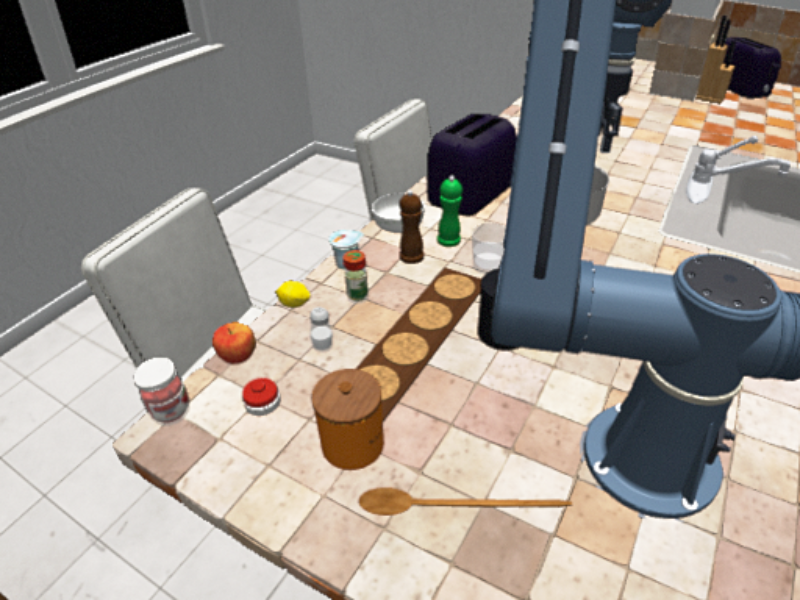

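The orange canister is at the left (225,345) and the glass at the right (558,333). The coasters are at x≈308, 364, 423 and 483. From left to right behind them stand the timer (240,245), salt (329,243), spice jar (417,223) and mill (533,222), with the green mill at (588,260). I'll zoom in to get accurate pixels.

```bash
python3 - <<'E'
import cv2
im=cv2.imread('pics/top0.png')
cv2.imwrite('pics/z.png',cv2.resize(im[130:245,125:391],None,fx=3,fy=3,interpolation=cv2.INTER_CUBIC))
E
```

```text
(no output)
```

View pics/z.png

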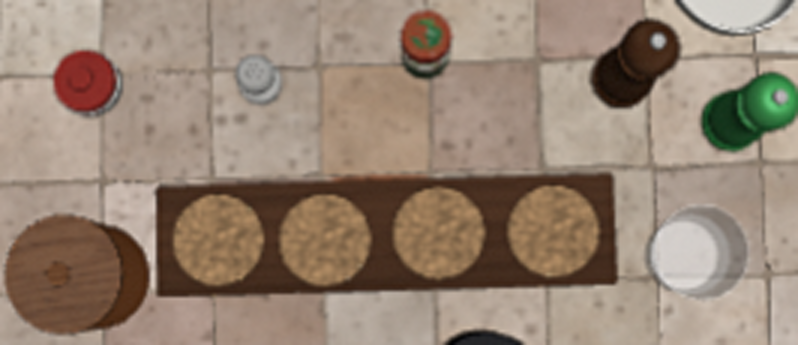

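The zoomed crop gives clean centres: timer cap (85,81), salt top (256,73), spice cap (427,35), mill nut (658,41), coasters (218,240), (325,239), (438,232) and (553,231), canister knob (58,272), and green nut (781,97).

```bash
python3 - <<'E'
from h import *
s=pickle.load(open('pics/top0.pkl','rb')); s2=pickle.load(open('pics/side0.pkl','rb'))
P=dict(timer=(85,81,.042),salt=(256,73,.09),spice=(427,35,.106),mill=(658,41,.168),c1=(218,240,.017),c2=(325,239,.017),c3=(438,232,.017),c4=(553,231,.017),can=(58,272,.14),green=(781,97,.168),glassbot=(684,255,.005),lidrim=(62,274,.115))
for k,(u,v,z) in P.items():
    uv=(125+(u+.5)/3-.5,130+(v+.5)/3-.5); X=onz(s,uv,z)
    print(k,X.round(4), 'side800',(proj(s2,X)[0]*800/512).round(0))
E
```

```text
timer [0.5993 0.1996 0.042 ] side800 [261. 384.]
salt [0.5925 0.0347 0.09  ] side800 [320. 308.]
spice [ 0.6183 -0.1156  0.106 ] side800 [354. 255.]
mill [ 0.5951 -0.3018  0.168 ] side800 [411. 190.]
c1 [0.4506 0.0815 0.017 ] side800 [375. 381.]
c2 [ 0.449  -0.0179  0.017 ] side800 [405. 347.]
c3 [ 0.4527 -0.1223  0.017 ] side800 [430. 314.]
c4 [ 0.4507 -0.2284  0.017 ] side800 [454. 285.]
can [0.4212 0.1969 0.14  ] side800 [345. 382.]
green [ 0.5467 -0.4004  0.168 ] side800 [452. 177.]
glassbot [ 0.4255 -0.3517  0.005 ] side800 [488. 264.]
lidrim [0.4201 0.2007 0.115 ] side800 [346. 396.]
```

Mill goes to c1, spice to c2, salt to c3 and timer to c4. I'll close the fingers along world x (yaw 90°), starting with a turn while rising.

Call:
send_rows(
  commands="85 0 0 -0.2 -1;85 0 0 -0.2 -1;85 0 0 -0.2 -1;85 0 0 -0.2 -1;85 0 0 -0.2 -1;85 0 0 -0.2 -1;85 0 0 -0.2 -1;85 0 0 -0.2 -1;85 0 0 -0.2 -1;85 0 0 -0.2 -1;85 0 0 -0.2 -1;85 0 0 -0.2 -1;85 0 0 -0.2 -1;85 0 0 -0.2 -1;85 0 0 -0.2 -1;85 0 0 -0.2 -1;85 0 0 0 0;85 0 0 0 0",
  grip_force=30,
)

```text
t: 1.6
tcp_pos: [0.2751, -0.561, 0.303]
tool_rot: [0.707, 0.707, 0.0, -0.0]
force: [0.0, 0.3, -0.4]
finger_gap: 0.993
gripper_force: 0.0
```

Call:
send_rows(
  commands="85 0.65 0.8 0 0;85 0.65 0.8 0 0;85 0.65 0.8 0 0;85 0.65 0.8 0 0;85 0.65 0.8 0 0;85 0.65 0.8 0 0;85 0.65 0.8 0 0;85 0.65 0.8 0 0;85 0.65 0.8 0 0;85 0.65 0.8 0 0;85 0.65 0.8 0 0;85 0.65 0.8 0 0;85 0.65 0.8 0 0;85 0.65 0.8 0 0;85 0.65 0.8 0 0;85 0.65 0.8 0 0;85 0.65 0.8 0 0;85 0.65 0.8 0 0;85 0.65 0.8 0 0;85 0.65 0.8 0 0",
)

```text
t: 3.27
tcp_pos: [0.595, -0.2996, 0.3025]
tool_rot: [0.707, 0.707, -0.0, -0.001]
force: [0.4, -0.7, 0.4]
finger_gap: 0.996
gripper_force: 0.0
```

Call:
send_rows(
  commands="85 0 0 1 0;85 0 0 1 0;85 0 0 1 0;85 0 0 0.8 0;85 0 0 0.2 0;85 0 0 0 0",
)

```text
t: 3.77
tcp_pos: [0.5936, -0.2998, 0.2211]
tool_rot: [0.707, 0.707, -0.0, -0.002]
force: [0.1, -0.2, 0.1]
finger_gap: 0.997
gripper_force: 0.0
```

```bash
python3 - <<'E'
from h import *
print(readout.sense()['tcp_pos'],readout.sense()['q'])
a=snap('side','s1')['pixels']; b=snap('top','t1')['pixels']
a=cv2.resize(a[60:220,190:350],(400,400)); b=cv2.resize(b[80:240,280:440],(400,400))
cv2.imwrite('pics/m1.png',np.hstack([a,b])[:,:,::-1])
E
```

```text
[ 0.59356243 -0.29978365  0.22109709] [-6.35395368e-01  6.03159942e-01  1.33957818e+00 -8.03486082e-07
  1.20353176e+00 -6.36346106e-01]
```

View pics/m1.png

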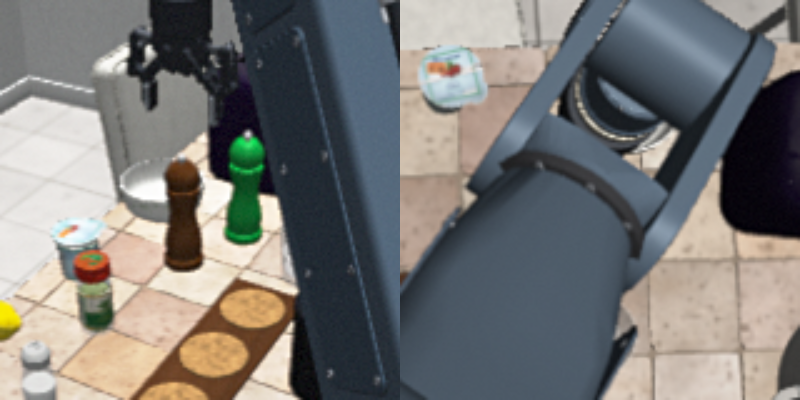

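The fingers straddle the brown mill (nut at side pixel ≈(263,124), prediction (263,122)). Descending to grip.

Call:
send_rows(
  commands="85 -0.1 0.07 0.6 0;85 0 0 0.6 0;85 0 0 0.6 0;85 0 0 0.6 0;85 0 0 0.6 0;85 0 0 0.6 0;85 0 0 0.6 0;85 0 0 0.35 0;85 0 0 0 0;45 0 0 0 0;45 0 0 0 0;45 0 0 0 0;45 0 0 0 0;45 0 0 0 0;45 0 0 0 0;45 0 0 0 0",
)

```text
t: 5.2
tcp_pos: [0.5966, -0.303, 0.1337]
tool_rot: [0.706, 0.708, 0.0, 0.001]
force: [-1.3, -0.4, 5.6]
finger_gap: 0.548
gripper_force: 31.1
```

Call:
send_rows(
  commands="40 0 0 -0.4 0;40 0 0 -0.8 0;40 0 0 -0.8 0;40 0 0 -0.8 0;40 0 0 -0.7 0;40 0.4 -0.15 0 0;40 0.8 -0.3 0 0;40 0.8 -0.3 0 0;40 0.8 -0.3 0 0;40 0.8 -0.3 0 0;40 0.8 -0.3 0 0;40 0.8 -0.3 0 0;40 0.8 -0.3 0 0;40 0.8 -0.3 0 0;40 0.8 -0.3 0 0;40 0.8 -0.3 0 0;40 0.8 -0.3 0 0;40 0.8 -0.3 0 0",
  grip_force=40,
)

```text
t: 6.7
tcp_pos: [0.5195, -0.101, 0.2018]
tool_rot: [0.706, 0.708, -0.0, -0.001]
force: [0.3, -0.2, -1.2]
finger_gap: 0.542
gripper_force: 41.3
```

Call:
send_rows(
  commands="40 0.8 -0.3 0 0;40 0.8 -0.3 0 0;40 0.8 -0.3 0 0;40 0.8 -0.3 0 0;40 0.8 -0.3 0 0;40 0.8 -0.3 0 0;40 0.8 -0.3 0 0;40 0.8 -0.3 0 0;40 0.8 -0.3 0 0;40 0.8 -0.4 0 0;40 0.4 -0.2 0 0;40 0 0 0 0;40 0 0 0 0;40 0 0 0 0",
)

```text
t: 7.87
tcp_pos: [0.455, 0.0648, 0.2025]
tool_rot: [0.706, 0.708, 0.0, 0.001]
force: [0.2, -0.9, -1.3]
finger_gap: 0.543
gripper_force: 41.3
```

```bash
python3 - <<'E'
from h import *
a=snap('side','s2')['pixels']; b=snap('top','t2')['pixels']
a=cv2.resize(a[100:340,150:390],(400,400)); b=cv2.resize(b[120:280,100:260],(400,400))
cv2.imwrite('pics/m2.png',np.hstack([a,b])[:,:,::-1])
E
```

```text
(no output)
```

View pics/m2.png

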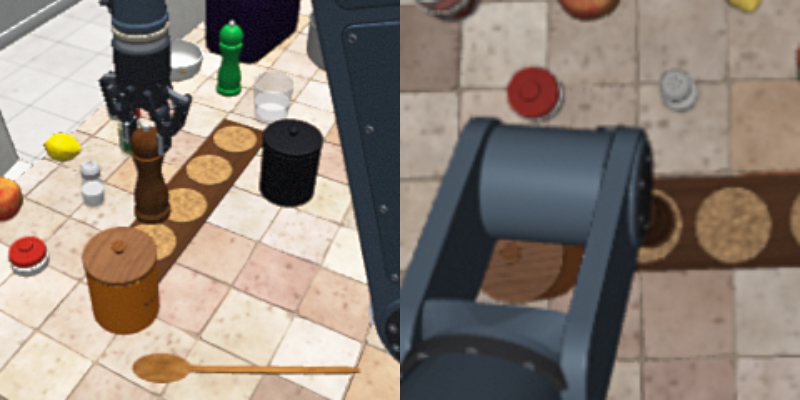

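The mill hangs upright just short of c1. I'll finish the shift, lower and release.

Call:
send_rows(
  commands="40 0.42 -0.1 0 0;40 0.43 -0.1 0 0;40 0 0 0.4 0;40 0 0 0.6 0;40 0 0 0.6 0;40 0 0 0.4 0;40 0 0 0.2 0;40 0 0 0.2 0;40 0 0 0 0;40 0 0 0 0",
)

```text
t: 8.8
tcp_pos: [0.4504, 0.0822, 0.1543]
tool_rot: [0.706, 0.708, 0.0, 0.0]
force: [-0.0, -1.1, -1.6]
finger_gap: 0.542
gripper_force: 41.4
```

Call:
send_rows(
  commands="40 0 0 0.06 0;40 0 0 0.06 0;40 0 0 0.05 0;40 0 0 0 0;60 0 0 0 0;70 0 0 0 0;84 0 0 0 0;84 0 0 0 0;84 0 0 -0.4 0;84 0 0 -0.8 0;84 0 0 -1 0;84 0 0 -1 0;84 0 0 -0.3 0;84 0 0 0 0",
)

```text
t: 9.97
tcp_pos: [0.4515, 0.0822, 0.2228]
tool_rot: [0.706, 0.708, 0.002, 0.002]
force: [-0.8, -0.6, -0.8]
finger_gap: 0.985
gripper_force: 0.0
```

Call:
send_rows(
  commands="84 -0.7 0.6 0 0;84 -0.7 0.6 0 0;84 -0.7 0.6 0 0;84 -0.7 0.6 0 0;84 -0.7 0.6 0 0;84 -0.7 0.6 0 0;84 -0.7 0.6 0 0;84 -0.7 0.6 0 0;84 -0.7 0.6 0 0;84 -0.7 0.6 0 0;84 -0.7 0.6 0 0;84 -0.7 0.6 0 0;84 -0.7 0.6 0 0;84 -0.7 0.6 0 0;84 0 0 0.6 0;84 0 0 0.9 0;84 0 0 0.5 0;84 0 0 0 0;84 0 0 0 0",
)

```text
t: 11.55
tcp_pos: [0.6177, -0.113, 0.1795]
tool_rot: [0.706, 0.708, -0.001, -0.002]
force: [0.3, -0.3, 0.3]
finger_gap: 0.986
gripper_force: 0.0
```

```bash
python3 - <<'E'
from h import *
print(readout.sense()['tcp_pos'])
a=snap('side','s3')['pixels']; b=snap('top','t3')['pixels']
a=cv2.resize(a[100:300,130:330],(400,400)); b=cv2.resize(b[100:280,140:320],(400,400))
cv2.imwrite('pics/m3.png',np.hstack([a,b])[:,:,::-1])
E
```

```text
[ 0.61768279 -0.11303048  0.17945792]
```

View pics/m3.png

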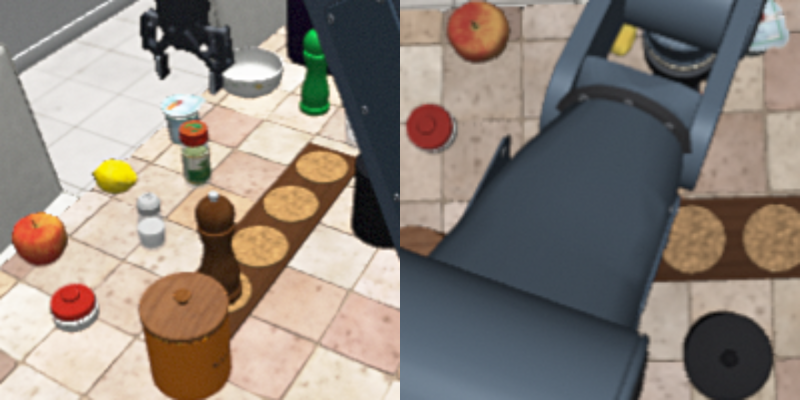

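The mill stands on c1 (nut at side px ≈(236,199)), and the open fingers are above the spice jar. Descending.

Call:
send_rows(
  commands="84 -0.12 0 0.6 0;84 0 0 0.8 0;84 0 0 0.8 0;84 0 0 0.8 0;84 0 0 0.8 0;84 0 0 0.8 0;84 0 0 0.8 0;84 0 0 0.6 0;84 0 0 0.2 0;84 0 0 0 0;40 0 0 0 0;40 0 0 0 0;40 0 0 0 0;35 0 0 0 0;35 0 0 0 0;35 0 0 0 0",
  grip_force=30,
)

```text
t: 12.98
tcp_pos: [0.6195, -0.1161, 0.0581]
tool_rot: [0.706, 0.708, 0.001, 0.001]
force: [-1.0, 0.4, 5.5]
finger_gap: 0.512
gripper_force: 30.3
```

```bash
python3 - <<'E'
from h import *
s=pickle.load(open('pics/side0.pkl','rb'))
for x,y in((.4506,.0815),(.4606,.0815),(.4506,.0915)): print(proj(s,[x,y,.187]))
E
```

```text
[[236.63858617 194.97064161]]
[[233.11200109 193.69922149]]
[[234.35296454 197.3260875 ]]
```

Call:
send_rows(
  commands="35 0 0 -0.5 0;35 0 0 -0.9 0;35 0 0 -1 0;35 0 0 -0.9 0;35 0 0 -0.5 0;35 0.25 -0.4 0 0;35 0.5 -0.85 0 0;35 0.5 -0.85 0 0;35 0.5 -0.85 0 0;35 0.5 -0.85 0 0;35 0.5 -0.85 0 0;35 0.5 -0.85 0 0;35 0.5 -0.85 0 0;35 0.5 -0.85 0 0;35 0.5 -0.85 0 0;35 0.2 -0.45 0 0;35 0 0 0 0;35 0 0 0 0;35 0 0 0 0",
)

```text
t: 14.57
tcp_pos: [0.45, -0.0179, 0.133]
tool_rot: [0.706, 0.708, 0.001, 0.001]
force: [-0.9, 0.1, -1.7]
finger_gap: 0.514
gripper_force: 30.5
```

Call:
send_rows(
  commands="35 0 0 0.4 0;35 0 0 0.6 0;35 0 0 0.6 0;35 0 0 0.5 0;35 0 0 0.3 0;35 0 0 0.2 0;35 0 0 0 0;35 0 0 0 0",
)

```text
t: 15.23
tcp_pos: [0.4487, -0.0174, 0.0807]
tool_rot: [0.706, 0.708, 0.0, -0.0]
force: [0.2, 0.1, -0.8]
finger_gap: 0.509
gripper_force: 30.5
```

Call:
send_rows(
  commands="35 0 0 0.08 0;35 0 0 0.08 0;35 0 0 0.08 0;35 0 0 0.02 0;35 0 0 0 0;55 0 0 0 0;70 0 0 0 0;84 0 0 0 0;84 0 0 0 0;84 0 0 -0.4 0;84 0 0 -0.9 0;84 0 0 -1 0;84 0 0 -1 0;84 0 0 -1 0;84 0 0 -1 0;84 0 0 -1 0;84 0 0 -0.7 0;84 0 0 0 0",
)

```text
t: 16.73
tcp_pos: [0.4501, -0.0176, 0.2189]
tool_rot: [0.706, 0.708, 0.002, 0.003]
force: [0.0, -0.3, -0.4]
finger_gap: 0.984
gripper_force: 0.0
```

Call:
send_rows(
  commands="84 0.29 0.79 0 0;84 0.29 0.79 0 0;84 0.29 0.79 0 0;84 0.29 0.79 0 0;84 0.29 0.79 0 0;84 0.29 0.79 0 0;84 0.29 0.79 0 0;84 0.29 0.79 0 0;84 0.29 0.79 0 0;84 0 0 0.5 0;84 0 0 1 0;84 0 0 1 0;84 0 0 0.5 0;84 0 0 0 0;84 0 0 0 0",
)

```text
t: 17.98
tcp_pos: [0.5894, 0.0352, 0.1548]
tool_rot: [0.706, 0.708, -0.001, -0.001]
force: [-0.4, 0.9, 0.1]
finger_gap: 0.983
gripper_force: 0.0
```

```bash
python3 - <<'E'
from h import *
print(readout.sense()['tcp_pos'])
a=snap('side','s4')['pixels']; b=snap('top','t4')['pixels']
a=cv2.resize(a[120:300,130:310],(400,400)); b=cv2.resize(b[100:280,140:320],(400,400))
cv2.imwrite('pics/m4.png',np.hstack([a,b])[:,:,::-1])
E
```

```text
[0.58943123 0.03515788 0.15478432]
```

View pics/m4.png

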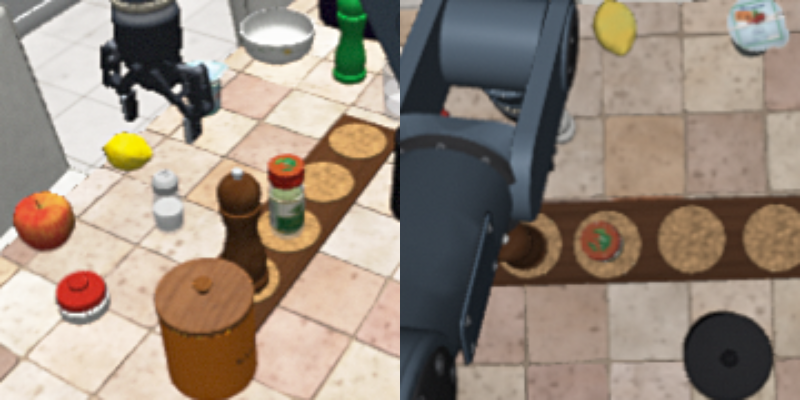

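The spice jar stands centred on c2 and the fingers are above the salt shaker. Descending.

Call:
send_rows(
  commands="84 0 0.12 0.5 0;84 0 0 0.8 0;84 0 0 0.8 0;84 0 0 0.8 0;84 0 0 0.8 0;84 0 0 0.8 0;84 0 0 0.8 0;84 0 0 0.4 0;84 0 0 0.2 0;84 0 0 0 0;40 0 0 0 0;40 0 0 0 0;40 0 0 0 0;35 0 0 0 0;35 0 0 0 0;35 0 0 0 0",
)

```text
t: 19.42
tcp_pos: [0.594, 0.0352, 0.039]
tool_rot: [0.706, 0.708, 0.001, 0.001]
force: [0.0, 1.0, 5.5]
finger_gap: 0.459
gripper_force: 29.7
```

Call:
send_rows(
  commands="35 0 0 -0.5 0;35 0 0 -0.9 0;35 0 0 -1 0;35 0 0 -0.9 0;35 -0.4 0 -0.5 0;35 -0.9 0 0 0;35 -0.9 0 0 0;35 -0.9 0 0 0;35 -0.9 0 0 0;35 -0.9 0 0 0;35 -0.9 0 0 0;35 -0.9 0 0 0;35 -0.8 -0.3 0 0;35 -0.35 -0.8 0 0;35 0 -0.9 0 0;35 0 -0.9 0 0;35 0 -0.9 0 0;35 0 -0.9 0 0;35 0 -0.9 0 0;35 0 -0.9 0 0",
)

```text
t: 21.08
tcp_pos: [0.4619, -0.1223, 0.1138]
tool_rot: [0.706, 0.708, -0.0, -0.0]
force: [0.3, -0.7, -1.7]
finger_gap: 0.456
gripper_force: 30.0
```

Call:
send_rows(
  commands="35 0 -0.55 0 0;35 0 0 0 0;35 0 0 0 0;35 0 0 0 0",
)

```text
t: 21.42
tcp_pos: [0.4534, -0.1228, 0.1139]
tool_rot: [0.707, 0.708, 0.0, 0.001]
force: [-0.1, -0.1, 0.1]
finger_gap: 0.461
gripper_force: 30.0
```

Target TCP z is 0.056, so that is 58 mm down.

Call:
send_rows(
  commands="35 0 0 0.4 0;35 0 0 0.6 0;35 0 0 0.6 0;35 0 0 0.5 0;35 0 0 0.3 0;35 0 0 0.2 0;35 0 0 0.08 0;35 0 0 0.08 0;35 0 0 0 0;35 0 0 0 0",
)

```text
t: 22.25
tcp_pos: [0.4525, -0.1221, 0.0588]
tool_rot: [0.706, 0.708, 0.0, 0.0]
force: [-1.3, -0.6, 0.4]
finger_gap: 0.46
gripper_force: 30.0
```

Call:
send_rows(
  commands="35 0 0 0.07 0;35 0 0 0.06 0;35 0 0 0 0;35 0 0 0 0;55 0 0 0 0;70 0 0 0 0;84 0 0 0 0;84 0 0 0 0;84 0 0 -0.4 0;84 0 0 -0.9 0;84 0 0 -1 0;84 0 0 -1 0;84 0 0 -1 0;84 0 0 -1 0;84 0 0 -1 0;84 0 0 -1 0;84 0 0 -0.8 0;84 0 0 0 0",
)

```text
t: 23.75
tcp_pos: [0.4539, -0.1228, 0.2214]
tool_rot: [0.706, 0.708, 0.001, 0.004]
force: [-0.4, 0.0, 0.5]
finger_gap: 0.985
gripper_force: 0.0
```

Call:
send_rows(
  commands="84 0.95 0.85 0 0;84 0.95 0.85 0 0;84 0.95 0.85 0 0;84 0.95 0.85 0 0;84 0.95 0.85 0 0;84 0.95 0.85 0 0;84 0.95 0.85 0 0;84 0.95 0.85 0 0;84 0.95 0.46 0 0;84 0.95 0 0 0;84 0.95 0 0 0;84 0.95 0 0 0;84 0.95 0 0 0;84 0.95 0 0 0;84 0.95 0 0 0;84 0.95 0 0 0;84 0.95 0 0 0;84 0 0 0 0",
)

```text
t: 25.25
tcp_pos: [0.5957, 0.2044, 0.2169]
tool_rot: [0.705, 0.709, -0.0, -0.001]
force: [-0.2, -0.6, 0.4]
finger_gap: 0.985
gripper_force: 0.0
```

Call:
send_rows(
  commands="84 0 0 0.5 0;84 0 0 1 0;84 0 0 1 0;84 0 0 1 0;84 0 0 1 0;84 0 0 0.5 0;84 0 0 0 0;84 0 0 0 0",
)

```text
t: 25.92
tcp_pos: [0.5965, 0.2005, 0.1171]
tool_rot: [0.707, 0.708, -0.001, -0.0]
force: [0.4, -0.2, 0.4]
finger_gap: 0.98
gripper_force: 0.0
```

```bash
python3 - <<'E'
from h import *
print(readout.sense()['tcp_pos'])
a=snap('side','s5')['pixels']; b=snap('top','t5')['pixels']
a=cv2.resize(a[150:310,110:270],(400,400)); b=cv2.resize(b[100:280,110:290],(400,400))
cv2.imwrite('pics/m5.png',np.hstack([a,b])[:,:,::-1])
E
```

```text
[0.59645081 0.20046118 0.11713514]
```

View pics/m5.png

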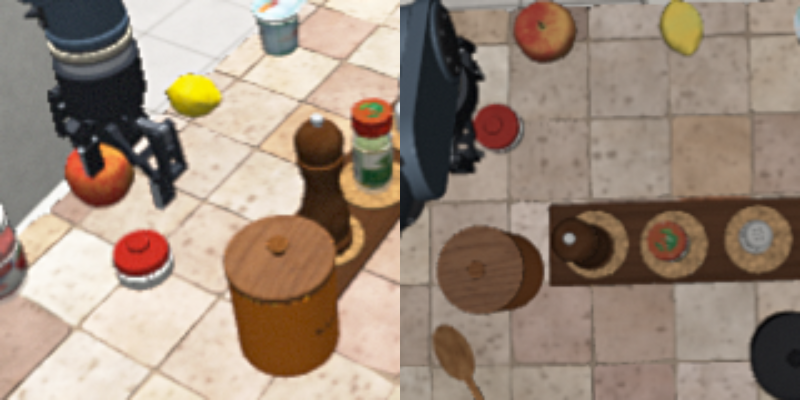

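Mill, spice and salt are all centred on their coasters. The fingers straddle the timer, so I'll descend gently.

Call:
send_rows(
  commands="85 0 0.1 0.4 0;85 0 0 0.7 0;85 0 0 0.7 0;85 0 0 0.7 0;85 0 0 0.7 0;85 0 0 0.7 0;85 0 0 0.5 0;85 0 0 0.3 0;85 0 0 0 0;85 0 0 0 0;60 0 0 0 0;50 0 0 0 0;50 0 0 0 0;50 0 0 0 0;50 0 0 0 0;50 0 0 0 0",
)

```text
t: 27.35
tcp_pos: [0.6, 0.2015, 0.0255]
tool_rot: [0.706, 0.708, 0.001, 0.001]
force: [-0.1, -0.4, 5.2]
finger_gap: 0.682
gripper_force: 32.1
```

Call:
send_rows(
  commands="50 0 0 -0.5 0;50 0 0 -0.9 0;50 0 0 -1 0;50 0 0 -0.9 0;50 0 0 -0.5 0;50 -0.5 0 0 0;50 -0.9 0 0 0;50 -0.9 0 0 0;50 -0.9 0 0 0;50 -0.9 0 0 0;50 -0.9 0 0 0;50 -0.9 0 0 0;50 -0.9 0 0 0;50 -0.9 0 0 0;50 -0.9 0 0 0;50 -0.9 0 0 0;50 -0.9 0 0 0;50 -0.9 0 0 0;50 -0.9 0 0 0;50 -0.9 0 0 0",
)

```text
t: 29.02
tcp_pos: [0.598, -0.0621, 0.0987]
tool_rot: [0.707, 0.708, -0.001, -0.001]
force: [1.5, 0.4, -0.8]
finger_gap: 0.682
gripper_force: 32.7
```

Call:
send_rows(
  commands="50 -0.9 0 0 0;50 -0.9 0 0 0;50 -0.9 0 0 0;50 -0.9 0 0 0;50 -0.9 0 0 0;50 -0.9 0 0 0;50 -0.9 0 0 0;50 -0.9 0 0 0;50 -0.9 0 0 0;50 -0.3 -0.5 0 0;50 0 -0.9 0 0;50 0 -0.9 0 0;50 0 -0.9 0 0;50 0 -0.9 0 0;50 0 -0.9 0 0;50 0 -0.9 0 0;50 0 -0.9 0 0;50 0 -0.6 0 0;50 0 0 0 0;50 0 0 0 0",
)

```text
t: 30.68
tcp_pos: [0.4508, -0.2287, 0.0999]
tool_rot: [0.707, 0.707, 0.0, -0.0]
force: [0.2, 0.0, -1.4]
finger_gap: 0.681
gripper_force: 32.7
```

Call:
send_rows(
  commands="50 0.08 0 0.4 0;50 0 0 0.6 0;50 0 0 0.6 0;50 0 0 0.5 0;50 0 0 0.3 0;50 0 0 0.2 0;50 0 0 0.08 0;50 0 0 0 0;50 0 0 0 0",
)

```text
t: 31.43
tcp_pos: [0.4519, -0.2275, 0.0465]
tool_rot: [0.706, 0.708, 0.0, 0.0]
force: [-0.5, -0.9, -0.6]
finger_gap: 0.684
gripper_force: 32.7
```

Call:
send_rows(
  commands="50 0 0 0.08 0;50 0 0 0.08 0;50 0 0 0.03 0;50 0 0 0 0;70 0 0 0 0;80 0 0 0 0;85 0 0 0 0;85 0 0 0 0;85 0 0 -0.4 0;85 0 0 -0.9 0;85 0 0 -1 0;85 0 0 -1 0;85 0 0 -1 0;85 0 0 -1 0;85 0 0 -1 0;85 0 0 -1 0;85 0 0 -1 0;85 0 0 -0.8 0;85 0 0 0 0",
)

```text
t: 33.02
tcp_pos: [0.4532, -0.2285, 0.2282]
tool_rot: [0.706, 0.708, 0.0, 0.004]
force: [0.5, -1.0, 1.2]
finger_gap: 0.995
gripper_force: 0.0
```

Call:
send_rows(
  commands="85 -0.5 1 0 0;85 -0.5 1 0 0;85 -0.5 1 0 0;85 -0.5 1 0 0;85 -0.5 1 0 0;85 -0.5 1 0 0;85 -0.5 1 0 0;85 -0.5 1 0 0;85 0 0 0 0;85 0 0 0 0",
)

```text
t: 33.85
tcp_pos: [0.6118, -0.307, 0.223]
tool_rot: [0.706, 0.708, -0.0, -0.001]
force: [-1.0, 0.7, -0.6]
finger_gap: 0.992
gripper_force: 0.0
```

```bash
python3 - <<'E'
from h import *
a=snap('side','s6')['pixels']; b=snap('top','t6')['pixels']
a=cv2.resize(a[120:300,190:370],(400,400)); b=cv2.resize(b[140:260,130:370],(800,400))
cv2.imwrite('pics/m6.png',np.vstack([b[:,:,::-1]])); cv2.imwrite('pics/m6s.png',a[:,:,::-1])
E
```

```text
(no output)
```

View pics/m6.png

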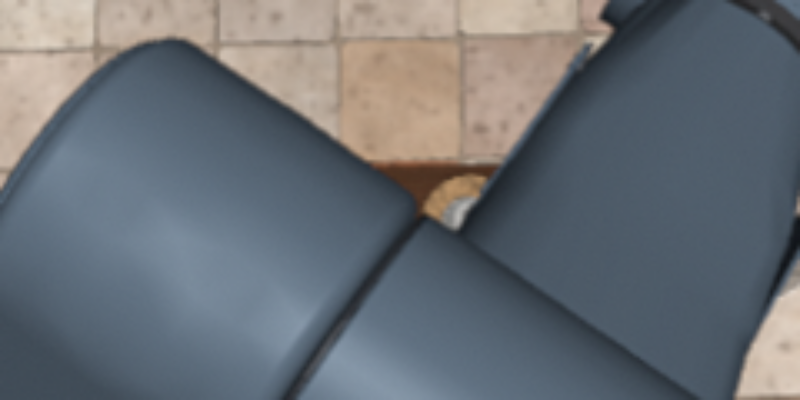

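View pics/m6s.png

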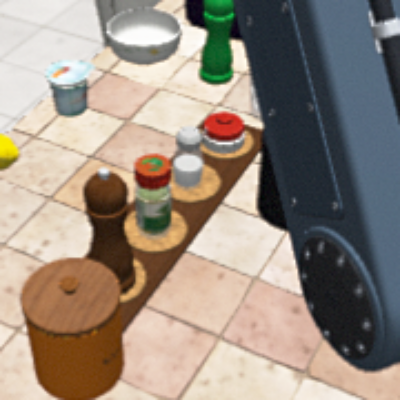

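In the side view all four stand upright in order. The arm hides the top view, so I'll retreat the way I came for one check.

Call:
send_rows(
  commands="85 0 0 -1 0;85 0 0 -1 0;85 0 0 -1 0;85 0 0 -1 0;85 -0.8 -1 0 0;85 -0.8 -1 0 0;85 -0.8 -1 0 0;85 -0.8 -1 0 0;85 -0.8 -1 0 0;85 -0.8 -1 0 0;85 -0.8 -1 0 0;85 -0.8 -1 0 0;85 -0.8 -1 0 0;85 -0.8 -1 0 0;85 -0.8 -1 0 0;85 -0.8 -1 0 0;85 -0.8 -1 0 0;85 -0.8 -1 0 0;85 -0.8 -1 0 0;85 -0.8 -1 0 0",
)

```text
t: 35.62
tcp_pos: [0.2907, -0.5629, 0.3045]
tool_rot: [0.706, 0.708, 0.0, -0.001]
force: [1.1, 0.0, -0.5]
finger_gap: 0.998
gripper_force: 0.0
```

```bash
python3 - <<'E'
from h import *
print(readout.sense()['tcp_pos'])
b=snap('top','t7')['pixels']
cv2.imwrite('pics/m7.png',cv2.resize(b[130:245,125:391],None,fx=3,fy=3,interpolation=cv2.INTER_CUBIC)[:,:,::-1])
E
```

```text
[ 0.29070703 -0.5629172   0.30446765]
```

View pics/m7.png

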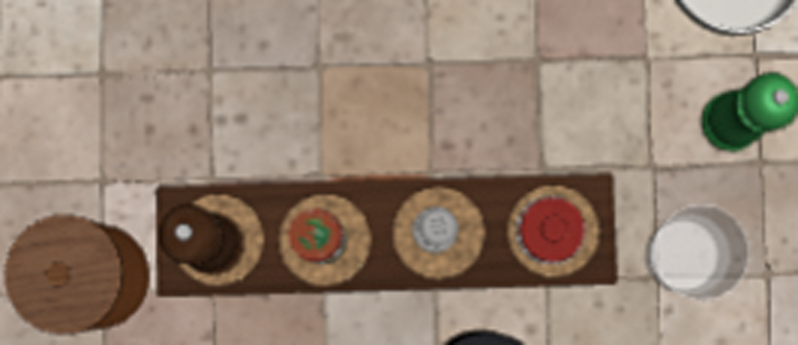

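The nuts and caps are at mill (183,232), spice (316,234), salt (436,228) and timer (553,229). Canister and glass have not moved. I'll check the offsets numerically and sign off if they are small.

```bash
python3 - <<'E'
from h import *
s=pickle.load(open('pics/t7.pkl','rb'))
P=dict(mill=(183,232,.185,.4506,.0815),spice=(316,234,.123,.449,-.0179),salt=(436,228,.107,.4527,-.1223),timer=(553,229,.059,.4507,-.2284))
ok=True
for k,(u,v,z,x,y) in P.items():
    d=onz(s,(125+(u+.5)/3-.5,130+(v+.5)/3-.5),z)[:2]-[x,y]; print(k,d.round(4)); ok&=np.hypot(*d)<.009
if ok: print(sign_off())
E
```

```text
mill [-0.0013  0.0015]
spice [-0.0008  0.0003]
salt [-0.0012  0.0039]
timer [-0.0003  0.005 ]
the job is handed in; nothing more can be done
None
```

The job is handed in: pepper mill, spice jar, salt shaker and timer stand in that order from the canister to the glass, each within about 5 mm of its coaster's centre in the last top picture, and the canister and glass have not visibly moved.

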